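# Lock the sample shuttle with its key

### The job

Lock the sample shuttle in its rail: lift the orange-headed key off its mat, reach its foot under the guard and lay it lightly on the hidden sprung track at the green-dot end, then slide it gently along towards the other end until you feel the foot drop into the index notch, and stop there. Let the key sit fully home on the front ledge, upright, and let go of it. Keep the key upright, never force it or lever it over against the rail, and leave the things around it alone.

Things in the scene. Friction and masses are not known exactly. Their poses are not given: they have to be found in the camera images.
- locking_key: L-shaped steel key with orange head, loose, about 0.12 kg, standing on a flat black mat 3 mm thick. Origin: centre of its base's underside; z up, x the way its foot points. Base 20 x 30 x 16 mm (x, y, z), shaft 12 x 18 mm, head on top. The foot is a level bar 10 mm wide (y), from z = 2 to 10 mm, reaching out to x = 66 mm.
- key_head (a point): centre of the key's orange head, 84 mm above the key's origin; the head is 16 mm (x) by 30 mm (y) by 36 mm high; grip it from above, best across its 16 mm
- key_foot_tip (a point): centre of the lower edge of the foot's far end, on the key at x = 66, y = 0, z = 2 mm
- index_rail: fixed grey rail, 260 mm long (y), x from -56 to 50 mm, 47 mm high, on the worktop. Origin: underside; x points away from the robot into the rail, y along it towards the green-dot end, z up. Under its guard lies a hidden steel track with one notch, 14 mm wide in y, centred anywhere from y = -40 to +15 mm, sides square and hard. The track does not move along y.
- ledge (a point): on the rail at x = -32, y = 0, z = 10 mm: the middle of the open front ledge (z = 10 mm, x from -56 to -18 mm; it goes on as a floor at the same height under the guard). A key is home with its base flat on this ledge, its origin about x = -32 mm, its x axis along the rail's x, its foot in the notch.
- guard_lip (a point): middle of the lower front edge of the flat guard, at x = -18, y = 0, z = 42 mm on the rail. The guard runs back from here, underside at z = 42 mm, top at 47 mm; it is open to the front for y from -62 to +62 mm, closed end housings beyond; back wall at x = 42 mm.
- track_start (a point): where to lay the foot first: top of the track near the green dot, at x = 29, y = 43, z = 20 mm on the rail. The track spans x = 20 to 38 mm, top at z = 20 mm; it is sprung: gives from about 1 N and sinks at most 5 mm, at about 3 N, then it is hard. The notch goes down to z = 11 mm, so a foot in it never reaches its bottom.
- label_block: small blue and white box with a waist, 34 x 40 x 66 mm, loose bystander; origin under its middle
- specimen_cup: white cup with an orange lid, 66 mm across, 70 mm high, loose bystander; origin under its middle
- film_carton: white and green carton 72 x 111 x 62 mm behind the rail, loose bystander; origin under its middle
There are look-alikes about, which are no part of the job. What is shaped like the locking_key but pink or purple is not meant.

How it is judged:
On the way, in this order (a step that is already met when the one before it is completed fails the run):
1. the key is lifted clear of its mat (distance of locking_key from where it was at the start of the episode above 0.03 m and height (world z) of locking_key above 0.02 m), for 0.2 s.
2. the key's foot lies on the track at the green-dot end (y of key_foot_tip in the frame of index_rail above 0.028 m and x of key_foot_tip in the frame of index_rail above 0.022 m and z of key_foot_tip in the frame of index_rail between 0.012 and 0.024 m and contact force between locking_key and index_rail above 0.3 N), for 0.1 s.
3. the foot has dropped into the notch (y of key_foot_tip in the frame of index_rail below 0.024 m and x of key_foot_tip in the frame of index_rail above 0.022 m and z of key_foot_tip in the frame of index_rail below 0.0138 m), for 0.1 s.
At the end, for the whole second after the job is handed in: the key stands released and at rest, upright within 0.08 rad, its base on the front ledge (within 2.5 mm) and its foot down in the track's notch, reaching at least 4 mm past the track's front edge (x of key_foot_tip in the frame of index_rail above 0.024 m and z of key_foot_tip in the frame of index_rail below 0.014 m and z of locking_key in the frame of index_rail between 0.008 and 0.0125 m and angle between locking_key's own z axis and vertical below 0.08 rad and linear speed of locking_key below 0.02 m/s); the robot touches nothing.
It fails at once if the key is forced against the rail (more than 20 N) (contact force between locking_key and index_rail above 20 N).
It fails at once if the key is levered over against the rail (tilted more than 0.11 rad while pressing on it) (angle between locking_key's own z axis and vertical above 0.11 rad and contact force between locking_key and index_rail above 0.5 N).
It fails at once if the robot presses on the rail (more than 20 N) (contact force between the arm and index_rail above 20 N).
It fails at once if a bystander is moved by more than 20 mm (distance of any of label_block, specimen_cup, film_carton from where it was at the start of the episode above 0.02 m).
It also fails if it takes over 72 s, if anything falls off the work surface, if the arm or the gripper's body presses on something with over 40 N, if the wrist force passes 120 N, or if a joint passes its speed limit or range.

### The arm

A 7-joint arm with a two-finger parallel gripper is mounted at the origin on a cart in front of the work surface, level with it; the furniture and walls round the work are solid. World frame = base frame: x ahead of the robot, y to its left, z up, the work surface at z = 0. Lengths are in m, angles in rad, forces in N, time in s.
With the tool pointing down it reaches from about 0.4 to 0.85 m from the base axis. Payload 10.4 kg.
Tool frame: the origin (TCP) lies between the finger pads; the fingertips stand 17 mm ahead of it and the grasp point (between the pads) lies 2 mm behind it; z points along the fingers, y is the line along which they close (so a half turn about z gives the same grasp; the last joint's range is limited). The gripper opens to 85 mm and grips with 20 to 120 N. Pads are 22 mm wide; open, the fingers measure 114 mm over their backs; the gripper's body (76 mm by 85 mm) begins 54 mm behind the grasp point. The pads swing forward as they close: fully open they stand 13 mm farther back than shut.
Start: joints at [-1.294, 0.332, -0.065, 1.46, 0.022, 1.35, -0.088], TCP at [0.185, 0.597, 0.248] pointing down, gripper open.
Joint ranges: [-2.6, 2.6], [-0.5, 2.12], [-1.47, 1.34], [0.16, 2.42], [-1.27, 4.41], [0.06, 2.06], [-2.6, 2.6]. Speed limits (rad/s): [2.22, 2.22, 2.79, 2.79, 3.14, 3.14, 3.14].

### API

Orientations are given as a unit quaternion [x, y, z, w].
In Python, from workcell import readout, imaging, manip gives the robot as it stands. The module is installed in compiled form; this text tells all that it offers.
- The arm moves only by the shell command python3 -m crank 'ROWS' [OPENING] [FORCE]. ROWS is JSON, a list of rows, each a list of 4 numbers: the shift along the tool's x, y, z as a fraction of full scale, then the turn about the tool's z as a fraction of full scale. In form: [[x, y, z, yaw], ...]. A call has 1 to 5 rows; each row is the pose to reach, as a shift and turn from the pose commanded when the call began, along the tool's axes at that moment; what a row does not reach only later rows make up. Full scale, the value 1, is 400 mm for a shift and 60 degrees for a turn. A row lasts 1/12 s, in which the tool goes at most 41.7 mm and 7.16 degrees, less where a joint would pass 70% of its speed; a pose out of reach is approached as far as the arm can. A call with a number of a shift or a turn outside -1 to 1 is refused whole. A call with a gripper value outside its range is refused whole. OPENING is the gripper command: -1 is shut, 1 is fully open, values between are in proportion, set as the call begins (- or left out, the last holds). The fingers move at their own pace and stop on an object; FORCE is the grip in N (left out, the last holds). Time passes only in rows, so rows that repeat a pose let the fingers close. It gives the time, the measured TCP pose, the force, the opening and the grip force at its end, in the units of the state.
- readout.get_obs(): the state, without advancing time (a new reading comes with each control period).
- imaging.camera(name): name is "side" or "top" or "wrist"; returns a dict with "color" (384x512x3 uint8, red, green, blue), "fx", "fy", "cx", "cy" (pixels), "k1" (the pictures are not rectified: a ray, as slopes to the right and down, at radius r is drawn at 1 + k1 r^2 times it, then the intrinsics apply), "rvec" (rotation vector, rad) and "tvec" (3), from world to camera coordinates, as OpenCV has them. Camera axes: x right, y down, z forward; pixel columns grow to the right and rows downward; lengths in m; the calibration is good to about 2 mm. A picture is of the moment at which its call begins. There is no depth.
- manip.hand_in(): hands the job in; it is judged then, once.
The state is a dict: "clock": time; "joint_pos": joint angles; "joint_velocities": joint speeds; "tau": joint torques, N m; "position": TCP position; "ee_rot": TCP orientation; "ft_force": force on the tool from outside, world axes, zero at the start; "torque": the same for the moment, N m; "grip_width": opening from 0.0 (shut) to 1.0 (fully open); "grasp_force": force on a finger pad.
Only numpy, scipy, OpenCV 4.12 (cv2) and the standard library are available. Lean on these libraries where they do the work, as an engineer would, in place of code of your own. Each camera call takes 0.05 s, during which the arm holds its last target. There are 200 camera calls.

## Working session

There is one attempt and no reset: what is moved stays moved. The work goes in short steps, Python scripts to look and compute and a shell command to move; the robot and the scene stay as the last step left them, time stands still between calls to the robot, and variables do not carry over. Pictures are saved under pics/ and viewed, at most 10 in all, crops included, and the job is handed in when it is done.

```bash
mkdir -p pics; cat > h.py <<'E'
import numpy as np, cv2
from workcell import readout, imaging, manip
from scipy.spatial.transform import Rotation as R
def grab(n,f=None):
    c=imaging.camera(n)
    if f: cv2.imwrite('pics/'+f,c['color'][:,:,::-1])
    return c
def ray(c,u,v):
    p=np.array([(u-c['cx'])/c['fx'],(v-c['cy'])/c['fy']]);q=p.copy()
    for _ in range(20): q=p/(1+c['k1']*(q@q))
    Rm=cv2.Rodrigues(np.array(c['rvec'],float))[0];t=np.array(c['tvec'],float).ravel()
    return -Rm.T@t, Rm.T@np.array([q[0],q[1],1])
def onz(c,u,v,z):
    o,d=ray(c,u,v); return o+d*(z-o[2])/d[2]
def proj(c,P):
    Rm=cv2.Rodrigues(np.array(c['rvec'],float))[0];t=np.array(c['tvec'],float).ravel()
    p=Rm@np.array(P,float)+t; q=p[:2]/p[2]; q=q*(1+c['k1']*(q@q))
    return q*[c['fx'],c['fy']]+[c['cx'],c['cy']]
def tri(c1,p1,c2,p2):
    o1,d1=ray(c1,*p1);o2,d2=ray(c2,*p2)
    s=np.linalg.lstsq(np.c_[d1,-d2],o2-o1,rcond=None)[0]
    a=o1+s[0]*d1;b=o2+s[1]*d2
    return (a+b)/2,np.linalg.norm(a-b)
E
python3 - <<'E'
from h import *
import pickle
cs={n:grab(n) for n in('top','side')}
pickle.dump(cs,open('c.pkl','wb'))
for n in cs: cv2.imwrite(f'pics/{n}0.png',cv2.resize(cs[n]['color'][:,:,::-1],(800,600),interpolation=cv2.INTER_CUBIC))
o=readout.get_obs();print(o)
for n in cs:print(n,ray(cs[n],256,192))
E
```

```text
{'clock': 0.1, 'joint_pos': array([-1.29361119,  0.33283646, -0.06470719,  1.46084317,  0.02160403,
        1.34991022, -0.08851541]), 'joint_velocities': array([-1.49751493e-03,  9.49256204e-05, -3.96882084e-04, -2.65000155e-03,
       -4.80336789e-04, -9.37963009e-04,  1.91607900e-03]), 'tau': array([ 1.52142173e-03, -6.26745272e+01,  4.92140511e-02, -3.92428744e+01,
        1.63280085e-02,  7.18872048e-03, -2.43782364e-05]), 'position': array([0.18447875, 0.59682695, 0.24758491]), 'ee_rot': array([ 1.49326342e-01,  9.88787753e-01, -6.47263466e-04, -6.75328255e-05]), 'ft_force': array([-0.68585785, -0.43185156, -0.67219018]), 'torque': array([-0.05460663,  0.02137692, -0.03317685]), 'grasp_force': 0.0, 'grip_width': 0.9991822306111586}
top (array([0.32064078, 0.16700119, 1.42326135]), array([ 0.15439523,  0.02232571, -0.98780806]))
side (array([-0.09271189, -0.75305598,  0.61661485]), array([ 0.49898874,  0.74535608, -0.44231193]))
```

View pics/top0.png

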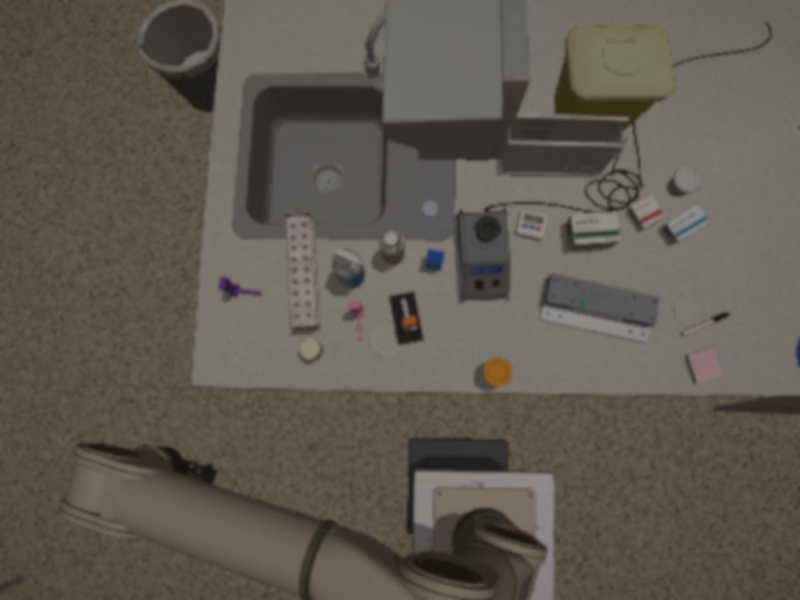

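View pics/side0.png

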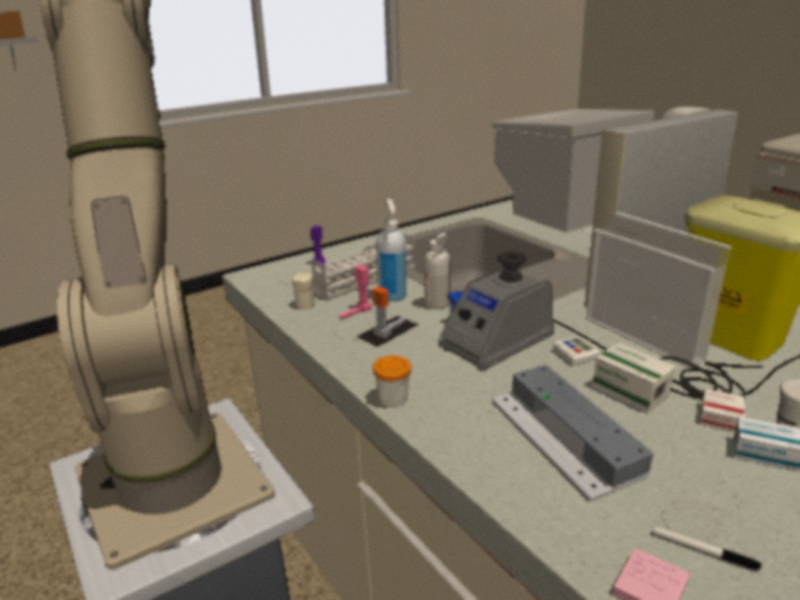

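```bash
python3 - <<'E'
from h import *
import pickle
cs=pickle.load(open('c.pkl','rb'))
def cr(n,x0,y0,x1,y1,s): return cv2.resize(cs[n]['color'][y0:y1,x0:x1,::-1],None,fx=s,fy=s,interpolation=cv2.INTER_CUBIC)
a=cr('top',240,180,290,225,8);b=cr('top',335,165,430,225,8)
c=cr('side',220,170,275,225,7);d=cr('side',310,230,420,320,4)
im=np.zeros((600,800,3),np.uint8)
a=cr('top',240,180,280,225,6);b=cr('top',338,165,428,225,5.5);c=cr('side',220,175,275,225,5.5);d=cr('side',310,230,420,320,3.4)
for i,(x,y) in zip((a,b,c,d),((0,0),(260,0),(0,310),(320,335))):
    h,w=i.shape[:2];h=min(h,600-y);im[y:y+h,x:x+w]=i[:h]
cv2.imwrite('pics/crop0.png',im)
for n in cs:
    hsv=cv2.cvtColor(cs[n]['color'],cv2.COLOR_RGB2HSV)
    for nm,lo,hi in(('orange',(4,170,100),(16,255,255)),('green',(45,90,50),(75,255,255)),('black',(0,0,0),(179,255,32))):
        m=cv2.inRange(hsv,lo,hi)
        k,l,s,ce=cv2.connectedComponentsWithStats(m)
        for i in range(1,k):
            if s[i,4]>3 and s[i,0]>190 and s[i,1]>150: print(n,nm,s[i],ce[i])
E
```

```text
top orange [258 202   8   7  32] [261.6875  205.28125]
top orange [310 230  17  17 184] [317.875      237.81521739]
top black [305 180   4   4  13] [306.15384615 181.46153846]
top black [316 180   3   2   5] [317.2 180.6]
top black [261 189   4  10  12] [262.75       193.58333333]
top black [252 191   5  17  30] [253.96666667 197.96666667]
top black [458 201   6   4   7] [460.14285714 202.57142857]
top black [255 209  13   9  46] [260.04347826 213.58695652]
top black [268 293   8   6  27] [272.11111111 296.18518519]
top black [281 293   6   6  11] [284.36363636 295.09090909]
top black [288 293   5   6  11] [289.72727273 295.45454545]
top black [293 293  25   7  62] [305.12903226 296.19354839]
top black [279 296   5   3   7] [281.14285714 296.42857143]
top black [262 322   1   9   9] [262. 326.]
top black [292 329   9  10  21] [296.04761905 333.57142857]
top black [261 332   2   9  10] [261.7 336.1]
top black [312 336  31  12 100] [326.73 341.72]
top black [265 357  44  15 338] [286.37278107 364.08579882]
side orange [239 184   9  12  73] [243.43835616 189.15068493]
side orange [239 228  24  16 302] [250.44039735 235.20529801]
side green [348 253   4   2   7] [349.28571429 253.57142857]
side black [295 200   5   4  15] [297.33333333 201.26666667]
side black [463 353  23  11 104] [473.57692308 358.30769231]
```

View pics/crop0.png

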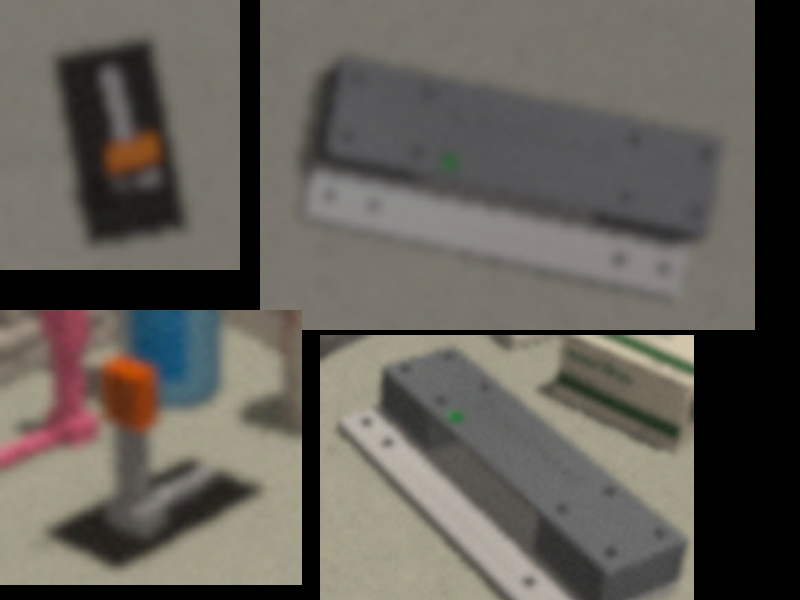

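```bash
python3 - <<'E'
from h import *
import pickle
cs=pickle.load(open('c.pkl','rb'));T=cs['top'];S=cs['side']
A=lambda x,y:((x+.5)/6-.5+240,(y+.5)/6-.5+180)
B=lambda x,y:((x-260+.5)/5.5-.5+338,(y+.5)/5.5-.5+165)
D=lambda x,y:((x-320+.5)/3.4-.5+310,(y-335+.5)/3.4-.5+230)
C=lambda x,y:((x+.5)/5.5-.5+220,(y-310+.5)/5.5-.5+175)
print('head tri',tri(T,A(132,153),S,(243.4,189.5)))
print('head top z.105',onz(T,*A(132,150),.105),onz(T,*A(105,158),.105),onz(T,*A(160,149),.105))
print('foot tip',onz(T,*A(110,67),.012), 'side',onz(S,*C(210,468),.011))
print('mat',[onz(T,*A(*p),.003)[:2].round(4) for p in((58,60),(150,42),(185,225),(90,243))])
for nm,p,z in(('gBL',(343,55),.047),('gBR',(720,135),.047),('gFR',(707,238),.047),('gFL',(325,165),.047),('lFL',(303,217),.01),('lFR',(677,297),.01),('dot',(450,160),.047)):
    print(nm,onz(T,*B(*p),z)[:2].round(4))
print('side dot',onz(S,*D(457,417),.047), 'lFL',onz(S,*D(338,424),.01))
E
```

```text
head tri (array([0.48379081, 0.1770482 , 0.08747172]), np.float64(0.0003912382334912726))
head top z.105 [0.48353899 0.17685457 0.105     ] [0.47868732 0.19212634 0.105     ] [0.4843903  0.16093641 0.105     ]
foot tip [0.54599311 0.19194578 0.012     ] side [0.54727505 0.19479966 0.011     ]
mat [array([0.5513, 0.2243]), array([0.5635, 0.1677]), array([0.4506, 0.1445]), array([0.4386, 0.2022])]
gBL [ 0.6055 -0.1505]
gBR [ 0.5564 -0.4015]
gFR [ 0.4878 -0.3895]
gFL [ 0.532  -0.1371]
lFL [ 0.5024 -0.1299]
lFR [ 0.4523 -0.3821]
dot [ 0.5367 -0.2197]
side dot [ 0.53601421 -0.22036557  0.047     ] lFL [ 0.4982457  -0.13612292  0.01      ]
```

```bash
cat >> h.py <<'E'
KEY=np.array([.4838,.177,.003]);KYAW=.205
RO=np.array([.532,-.2665,0]);RYAW=-.195
def rail(x,y,z): c,s=np.cos(RYAW),np.sin(RYAW);return RO+[c*x-s*y,s*x+c*y,z]
def unrail(P): c,s=np.cos(RYAW),np.sin(RYAW);d=np.array(P)-RO;return np.array([c*d[0]+s*d[1],-s*d[0]+c*d[1],d[2]])
def plan(P,yaw=None):
    o=readout.get_obs();Rt=R.from_quat(o['ee_rot']).as_matrix()
    d=Rt.T@(np.array(P)-o['position']);cur=np.arctan2(Rt[1,1],Rt[0,1])
    t=0 if yaw is None else -((yaw-cur+np.pi/2)%np.pi-np.pi/2)
    print('clock',o['clock'],'pos',o['position'].round(4),'yaw',cur.round(4),'F',o['ft_force'].round(2))
    print('frac',(d/.4).round(4),'turn',round(np.degrees(t)/60,4),'tilt',Rt[:,2].round(4))
E
python3 -c "
from h import *
plan(KEY+[0,0,.2],KYAW)"
```

```text
clock 0.1 pos [0.1845 0.5968 0.2476] yaw 1.271 F [-0.69 -0.43 -0.67]
frac [-1.0249 -0.7816  0.1125] turn 1.018 tilt [-3.0e-04 -1.3e-03 -1.0e+00]
```

```bash
python3 -m crank '[[-0.078,-0.06,0,0.11],[-0.156,-0.12,0,0.22],[-0.234,-0.18,0,0.33],[-0.312,-0.24,0,0.44],[-0.39,-0.3,0,0.55]]' 0.0; python3 -c "
from h import *
plan(KEY+[0,0,.2],KYAW)"
```

```text
clock: 0.52
position: [0.2989, 0.4345, 0.248]
ee_rot: [0.427, 0.904, -0.0, -0.0]
ft_force: [0.8, 0.2, -0.8]
grip_width: 0.497
grasp_force: 0.0
clock 0.5167 pos [0.2989 0.4345 0.248 ] yaw 0.6894 F [ 0.79  0.16 -0.75]
frac [-0.7909 -0.0527  0.1124] turn 0.4626 tilt [-4.e-04 -3.e-04 -1.e+00]
```

```bash
python3 -m crank '[[-0.09,-0.006,0,0.1],[-0.18,-0.012,0,0.2],[-0.27,-0.018,0,0.3],[-0.36,-0.024,0,0.4],[-0.45,-0.03,0,0.46]]';python3 -c "
from h import *
plan(KEY+[0,0,.2],KYAW)"
```

```text
clock: 0.93
position: [0.4048, 0.2888, 0.2482]
ee_rot: [0.63, 0.777, -0.0, -0.0]
ft_force: [1.2, 0.1, 0.1]
grip_width: 0.5
grasp_force: 0.0
clock 0.9333 pos [0.4048 0.2888 0.2482] yaw 0.2076 F [1.23 0.12 0.14]
frac [-0.3141  0.1357  0.1129] turn 0.0024 tilt [-3.e-04  1.e-04 -1.e+00]
```

```bash
python3 -m crank '[[-0.08,0.035,0,0],[-0.16,0.07,0,0],[-0.24,0.105,0,0],[-0.305,0.135,0,0],[-0.305,0.135,0,0]]';python3 - <<'E'
from h import *
c=grab('wrist','w1.png');plan(KEY+[0,0,.2],KYAW)
print(proj(c,KEY+[0,0,.102]),proj(c,KEY+[.066*np.cos(KYAW),.066*np.sin(KYAW),.01]))
E
```

```text
clock: 1.35
position: [0.4857, 0.1767, 0.2483]
ee_rot: [0.631, 0.776, -0.0, 0.001]
ft_force: [-0.2, -0.7, -0.6]
grip_width: 0.496
grasp_force: 0.0
clock 1.4 pos [0.4842 0.1796 0.2481] yaw 0.2077 F [ 0.04  0.43 -0.18]
frac [-0.0061 -0.0022  0.1128] turn 0.0026 tilt [ 1.e-04 -8.e-04 -1.e+00]
[255.83899462 181.70619014] [307.11172279 162.19959909]
```

View pics/w1.png

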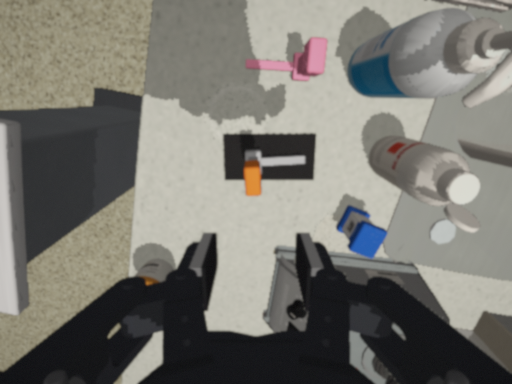

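```bash
python3 - <<'E'
from h import *
im=cv2.imread('pics/w1.png');c=grab('wrist')
hsv=cv2.cvtColor(im,cv2.COLOR_BGR2HSV)
m=cv2.inRange(hsv,(4,150,60),(18,255,255));m[220:]=0
ys,xs=np.nonzero(m)
for y in range(ys.min(),ys.max()+1,3):
    x=xs[ys==y];print(y,x.min(),x.max(),hsv[y,253])
print([hsv[y,256,2] for y in range(160,200)])
ft=cv2.inRange(hsv,(0,0,95),(179,90,255))
for x in range(268,312,4):
    y=np.nonzero(ft[148:172,x])[0]+148
    if len(y):print(x,y.min(),y.max(),onz(c,x,y.mean(),.013)[:2].round(4))
E
```

```text
143 397 399 [60  9 27]
146 392 399 [ 0 18 29]
149 389 396 [30  5 52]
152 393 394 [ 15   5 110]Traceback (most recent call last):
  File "<stdin>", line 7, in <module>
    return umr_minimum(a, axis, None, out, keepdims, initial, where)
ValueError: zero-size array to reduction operation minimum which has no identity
```

```bash
python3 - <<'E'
from h import *
im=cv2.imread('pics/w1.png');c=grab('wrist')
hsv=cv2.cvtColor(im,cv2.COLOR_BGR2HSV)
m=cv2.inRange(hsv,(4,150,60),(18,255,255));m[220:]=0;m[:,:235]=0;m[:,275:]=0
ys,xs=np.nonzero(m)
for y in sorted(set(ys))[::3]:
    x=xs[ys==y];print(y,x.min(),x.max(),hsv[y,253,2])
r=cv2.inRange(hsv,(0,0,95),(179,90,255))
for x in range(266,310,5):
    y=np.nonzero(r[152:170,x])[0]+152
    if len(y):print(x,y.min(),y.max(),onz(c,x,y.mean(),.013)[:2].round(4))
h=KEY+[0,0,.102];a=KYAW
for sx,sy in((8,15),(8,-15),(-8,-15),(-8,15)):
    print(proj(c,h+[(np.cos(a)*sx-np.sin(a)*sy)/1e3,(np.sin(a)*sx+np.cos(a)*sy)/1e3,.003]).round(1))
E
```

```text
161 248 256 111
164 245 258 116
167 244 258 183
170 243 258 220
173 243 259 221
176 243 261 221
179 245 260 221
182 246 259 221
185 246 259 221
188 246 259 221
191 247 259 221
194 247 258 216
266 157 166 [0.4934 0.1861]
271 157 166 [0.4997 0.1874]
276 156 165 [0.5057 0.19  ]
281 156 165 [0.5119 0.1914]
286 156 165 [0.5182 0.1927]
291 156 165 [0.5245 0.1941]
296 155 164 [0.5304 0.1967]
301 155 164 [0.5367 0.198 ]
[266.  173.3]
[265.6 202.9]
[249.4 202.8]
[249.3 173.3]
```

```bash
python3 - <<'E'
from h import *
c=grab('wrist','w2.png')
hsv=cv2.cvtColor(c['color'],cv2.COLOR_RGB2HSV)
m=cv2.inRange(hsv,(4,150,200),(18,255,255));m[220:]=0;m[:,:235]=0;m[:,275:]=0
ys,xs=np.nonzero(m);print(xs.min(),xs.max(),ys.min(),ys.max())
rc=cv2.minAreaRect(np.c_[xs,ys].astype(np.float32));print(rc)
print('head',onz(c,*rc[0],.105))
P=np.array([onz(c,*p,.105) for p in cv2.boxPoints(rc)]);print(P.round(4))
r=cv2.inRange(hsv,(0,0,95),(179,90,255));L=[]
for x in range(266,310,3):
    y=np.nonzero(r[152:172,x])[0]+152
    if 5<len(y)<13:L.append(onz(c,x,y.mean(),.013)[:2])
L=np.array(L);k=np.polyfit(L[:,0],L[:,1],1);print('foot yaw',np.arctan(k[0]),'y at head x',np.polyval(k,P[:,0].mean()),L[-1])
plan(KEY+[0,0,.2],KYAW)
E
```

```text
248 261 175 201
((254.5, 188.0), (26.0, 13.0), 90.0)
head [0.48035627 0.17709596 0.105     ]
[[0.4714 0.1886 0.105 ]
 [0.4838 0.1913 0.105 ]
 [0.4895 0.1652 0.105 ]
 [0.4769 0.1625 0.105 ]]
foot yaw 0.2544044252778266 y at head x 0.17665329663276855 [0.54303151 0.19298545]
clock 1.55 pos [0.4822 0.1837 0.248 ] yaw 0.2146 F [-0.38  0.8  -0.37]
frac [-0.0172  0.0005  0.1125] turn 0.0092 tilt [-7.e-04  1.e-04 -1.e+00]
```

```bash
sed -i 's/^KEY=.*/KEY=np.array([.482,.177,.003]);KYAW=.23/' h.py; python3 -m crank '[[-0.01,0,0.05,0.01],[-0.016,0,0.1,0.02],[-0.016,0,0.1,0.02],[-0.016,0,0.1,0.02],[-0.016,0,0.1,0.02]]'; python3 - <<'E'
from h import *
o=readout.get_obs();print(o['joint_velocities'].round(4));plan(KEY+[0,0,.084],KYAW)
E
```

```text
clock: 1.97
position: [0.4841, 0.1775, 0.2093]
ee_rot: [0.635, 0.772, 0.0, 0.0]
ft_force: [-0.0, -0.1, 0.2]
grip_width: 0.499
grasp_force: 0.0
[ 0.0037 -0.0062  0.0041 -0.0096 -0.0002 -0.0033  0.0022]
clock 1.9667 pos [0.4841 0.1775 0.2093] yaw 0.1941 F [-0.03 -0.12  0.19]
frac [-3.000e-04 -5.700e-03  3.057e-01] turn -0.0343 tilt [ 6.e-04  6.e-04 -1.e+00]
```

```bash
python3 -m crank '[[0,-0.006,0.08,-0.03],[0,-0.006,0.16,-0.03],[0,-0.006,0.22,-0.03],[0,-0.006,0.22,-0.03],[0,-0.006,0.22,-0.03]]' -0.2; python3 - <<'E'
from h import *
c=grab('wrist','w3.png');plan(KEY+[0,0,.085],KYAW)
hsv=cv2.cvtColor(c['color'],cv2.COLOR_RGB2HSV)
m=cv2.inRange(hsv,(4,150,200),(18,255,255));m[:,:200]=0;m[:,320:]=0
k,l,s,ce=cv2.connectedComponentsWithStats(m);i=1+np.argmax(s[1:,4]);print(s[i],ce[i],onz(c,*ce[i],.105),onz(c,s[i,0],s[i,1],.105),onz(c,s[i,0]+s[i,2],s[i,1],.105))
E
```

```text
clock: 2.38
position: [0.4818, 0.1764, 0.121]
ee_rot: [0.623, 0.782, -0.0, -0.0]
ft_force: [1.1, 0.2, 1.3]
grip_width: 0.396
grasp_force: 0.0
clock 2.4333 pos [0.4827 0.1766 0.1221] yaw 0.2242 F [0.19 0.59 0.43]
frac [ 0.0012 -0.0016  0.0853] turn -0.0055 tilt [ 1.5e-03  9.0e-04 -1.0e+00]
[246 247  24  20 355] [258.41971831 258.21971831] [0.48315477 0.16835473 0.105     ] [0.47482111 0.17374553 0.105     ] [0.48784733 0.17670402 0.105     ]
```

View pics/w3.png

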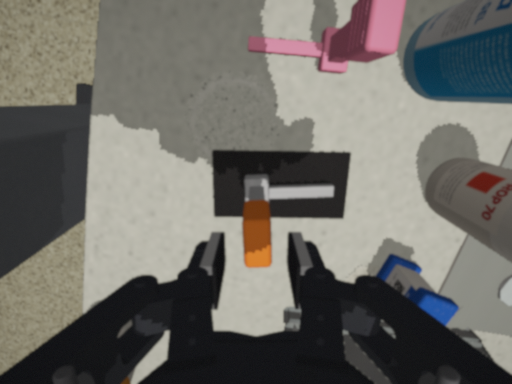

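```bash
python3 - <<'E'
from h import *
c=grab('wrist')
for a,b in(((272,193),(333,190)),((272,186.5),(333,184)),((272,199),(333,195.5))):
    A=onz(c,*a,.013);B=onz(c,*b,.013);print(A.round(4),B.round(4),np.arctan2(B[1]-A[1],B[0]-A[0]))
plan(KEY+[0,0,.085],KYAW)
E
python3 -m crank '[[0,0,0.03,-0.025],[0,0,0.06,-0.025],[0,0,0.085,-0.025],[0,0,0.085,-0.025],[0,0,0.085,-0.025]]'; python3 -m crank '[[0,0,0,0],[0,0,0,0],[0,0,0,0],[0,0,0,0],[0,0,0,0]]' -1 40
```

```text
[0.4945 0.1799 0.013 ] [0.5453 0.1941 0.013 ] 0.2740211112913031
[0.4931 0.1856 0.013 ] [0.5437 0.1993 0.013 ] 0.2655116463454331
[0.4958 0.1745 0.013 ] [0.5468 0.1893 0.013 ] 0.2826502258434624
clock 2.4833 pos [0.4831 0.1768 0.1226] yaw 0.2241 F [0.18 0.3  0.29]
frac [ 0.0011 -0.0028  0.0865] turn -0.0056 tilt [ 0.0026  0.0016 -1.    ]
clock: 2.9
position: [0.4822, 0.1762, 0.0871]
ee_rot: [0.613, 0.79, 0.0, 0.0]
ft_force: [0.1, 0.5, -0.1]
grip_width: 0.401
grasp_force: 0.0
clock: 3.32
position: [0.4826, 0.1763, 0.0874]
ee_rot: [0.613, 0.79, 0.001, 0.0]
ft_force: [-0.6, -0.6, 6.4]
grip_width: 0.174
grasp_force: 40.1
```

```bash
python3 -m crank '[[0,0,-0.03,0],[0,0,-0.08,0],[0,0,-0.15,0],[0,0,-0.22,0],[0,0,-0.3,0]]' - 60; python3 - <<'E'
from h import *
plan(rail(-.14,.043,.17),RYAW)
E
```

```text
clock: 3.73
position: [0.4811, 0.1755, 0.207]
ee_rot: [0.614, 0.79, -0.001, -0.0]
ft_force: [0.7, 0.3, -1.0]
grip_width: 0.179
grasp_force: 58.6
clock 3.7333 pos [0.4811 0.1755 0.207 ] yaw 0.2497 F [ 0.74  0.35 -0.97]
frac [-0.8546 -0.4195  0.0935] turn 0.4247 tilt [-1.4e-03 -8.0e-04 -1.0e+00]
```

```bash
python3 -m crank '[[-0.05,-0.08,0,0.03],[-0.13,-0.14,0,0.08],[-0.21,-0.19,0,0.14],[-0.31,-0.22,0,0.21],[-0.41,-0.24,0,0.28]]'; python3 - <<'E'
from h import *
plan(rail(-.14,.043,.17),RYAW)
E
```

```text
clock: 4.15
position: [0.428, -0.0081, 0.2065]
ee_rot: [0.723, 0.691, 0.001, -0.0]
ft_force: [2.4, -0.2, -0.3]
grip_width: 0.178
grasp_force: 59.4
clock 4.15 pos [ 0.428  -0.0081  0.2065] yaw -0.0454 F [ 2.38 -0.18 -0.26]
frac [-0.4753 -0.0411  0.0905] turn 0.1428 tilt [ 1.0e-04  1.4e-03 -1.0e+00]
```

```bash
python3 -m crank '[[-0.1,-0.008,0,0.04],[-0.2,-0.016,0,0.08],[-0.3,-0.025,0,0.12],[-0.4,-0.035,0.02,0.14],[-0.47,-0.041,0.04,0.14]]'; python3 -m crank '[[0,0,0,0],[0,0,0,0],[0,0,0,0],[0,0,0,0],[0,0,0,0]]'; python3 - <<'E'
from h import *
c=grab('wrist','w4.png');plan(rail(-.14,.043,.17),RYAW)
for n,p in dict(start=(.029,.043,.02),lipL=(-.018,.062,.042),lipR=(-.018,-.062,.042),lfL=(-.056,.13,.01),lfR=(-.056,-.13,.01),dotguess=(.0,.043,.047)).items(): print(n,proj(c,rail(*p)).round(1))
E
```

```text
clock: 4.57
position: [0.4038, -0.1974, 0.1907]
ee_rot: [0.772, 0.635, 0.001, 0.001]
ft_force: [0.7, 1.1, -2.0]
grip_width: 0.177
grasp_force: 59.4
clock: 4.98
position: [0.4053, -0.1928, 0.1904]
ee_rot: [0.77, 0.638, 0.0, -0.0]
ft_force: [-0.2, 1.0, -1.7]
grip_width: 0.176
grasp_force: 59.3
clock 5.0333 pos [ 0.4052 -0.1929  0.1904] yaw -0.188 F [ 0.3   0.12 -2.23]
frac [-0.0116 -0.0035  0.051 ] turn 0.0067 tilt [ 3.e-04  3.e-04 -1.e+00]
start [411.2 180.5]
lipL [379.4 167.6]
lipR [364.1 275.7]
lfL [338.5  95.5]
lfR [319.7 306.4]
dotguess [396.7 187.5]
```

View pics/w4.png

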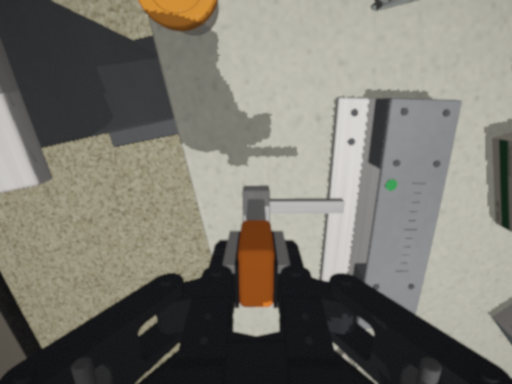

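```bash
python3 - <<'E'
from h import *
c=grab('wrist')
o=readout.get_obs();
for n,p,z,r in(('lFL',(337.5,97.5),.01,(-.056,.13)),('lf2',(321.5,278),.01,(-.056,None)),('gBL',(460.5,100.5),.047,(.05,.13)),('gFL',(388.5,98.5),.047,(-.018,.13)),('back',(416.5,310),.047,(.05,None)),('dot',(391,184.5),.047,(0,.043))):
    P=onz(c,*p,z);print(n,P.round(4),unrail(P).round(4),r)
zk=o['position'][2]-.0844
for nm,p,z in(('tip',(343,206),.006),('tipTop',(343,206),.010),('root',(272,206),.010),('baseL',(244,188),.016),('baseR',(270,188),.016)):
    P=onz(c,*p,zk+z);print(nm,P.round(4),(P-o['position']).round(4))
a=onz(c,343,206,zk+.01);b=onz(c,272,206,zk+.01);print('foot yaw',np.arctan2(*(a-b)[[1,0]]))
plan(o['position'])
E
```

```text
lFL [ 0.501 -0.13   0.01 ] [-0.0568  0.1279  0.01  ] (-0.056, 0.13)
lf2 [ 0.459  -0.3406  0.01  ] [-0.0573 -0.0868  0.01  ] (-0.056, None)
gBL [ 0.6039 -0.1512  0.047 ] [0.0482 0.1271 0.047 ] (0.05, 0.13)
gFL [ 0.5369 -0.1378  0.047 ] [-0.0201  0.1272  0.047 ] (-0.018, 0.13)
back [ 0.5587 -0.3799  0.047 ] [ 0.0482 -0.1061  0.047 ] (0.05, None)
dot [ 0.5347 -0.2202  0.047 ] [-0.0063  0.0459  0.047 ] (0, 0.043)
tip [ 0.469  -0.2059  0.112 ] [ 0.0639 -0.0129 -0.0784]
tipTop [ 0.468  -0.2042  0.116 ] [ 0.0629 -0.0112 -0.0744]
root [ 0.4156 -0.1941  0.116 ] [ 0.0105 -0.0011 -0.0744]
baseL [ 0.3985 -0.1746  0.122 ] [-0.0067  0.0184 -0.0684]
baseR [ 0.4166 -0.1781  0.122 ] [ 0.0115  0.0149 -0.0684]
foot yaw -0.19033630177039237
clock 5.0833 pos [ 0.4052 -0.193   0.1904] yaw -0.1883 F [ 0.22  0.35 -1.48]
frac [0. 0. 0.] turn 0.0 tilt [ 3.e-04  3.e-04 -1.e+00]
```

```bash
sed -i 's/^RO=.*/RO=np.array([.5302,-.2687,0]);RYAW=-.194/' h.py; cat >> h.py <<'E'
def tip(x,y,h): return rail(x-.0645,y-.0005,h+.0824)
def where():
    o=readout.get_obs();p=unrail(o['position'])+[.0645,.0005,-.0824]
    Rt=R.from_quat(o['ee_rot']).as_matrix();c,s=np.cos(RYAW),np.sin(RYAW);f=o['ft_force']
    print('t',round(o['clock'],2),'tip mm',(p*1e3).round(2),'yawerr',round(np.arctan2(Rt[1,1],Rt[0,1])-RYAW,4),'Frail',np.round([c*f[0]+s*f[1],-s*f[0]+c*f[1],f[2]],2),'tilt',Rt[:2,2].round(4))
    return p,f
E
python3 -c "
from h import *
where();plan(tip(-.07,.043,.029),RYAW)"
```

```text
t 5.08 tip mm [-72.78  50.65 107.99] yawerr 0.0057 Frail [ 0.15  0.39 -1.48] tilt [0.0003 0.0003]
clock 5.0833 pos [ 0.4052 -0.193   0.1904] yaw -0.1883 F [ 0.22  0.35 -1.48]
frac [-0.0192  0.0068  0.1975] turn 0.0055 tilt [ 3.e-04  3.e-04 -1.e+00]
```

```bash
python3 -m crank '[[-0.019,0,0.06,0.005],[-0.019,0.006,0.12,0.005],[-0.019,0.006,0.17,0.005],[-0.019,0.006,0.197,0.005],[-0.019,0.006,0.197,0.005]]';python3 -m crank '[[0,0,0,0],[0,0,0,0],[0,0,0,0],[0,0,0,0],[0,0,0,0]]' >/dev/null;  python3 - <<'E'
from h import *
S=grab('side','s1.png');where();plan(tip(.031,.043,.028),RYAW)
im=cv2.imread('pics/s1.png')[200:320,270:430];cv2.imwrite('pics/s1c.png',cv2.resize(im,(800,600),interpolation=cv2.INTER_CUBIC))
for p in((-.07,.043,.029),(-.018,.062,.042),(-.018,-.062,.042)):
    q=proj(S,rail(*p));print(q.round(1),((q-[270,200])*5).round())
E
```

```text
clock: 5.5
position: [0.4046, -0.2009, 0.1095]
ee_rot: [0.772, 0.635, -0.001, -0.001]
ft_force: [-0.6, -0.8, -2.4]
grip_width: 0.182
grasp_force: 59.2
t 5.97 tip mm [-70.18  42.35  29.52] yawerr -0.001 Frail [-0.62 -1.15 -0.57] tilt [0.001  0.0003]
clock 5.9667 pos [ 0.4061 -0.2017  0.1119] yaw -0.195 F [-0.83 -1.01 -0.57]
frac [0.0019 0.2529 0.004 ] turn -0.0009 tilt [ 1.e-03  3.e-04 -1.e+00]
[328.  268.3] [290. 342.]
[341.8 254.1] [359. 271.]
[373.5 282.8] [517. 414.]
```

View pics/s1c.png

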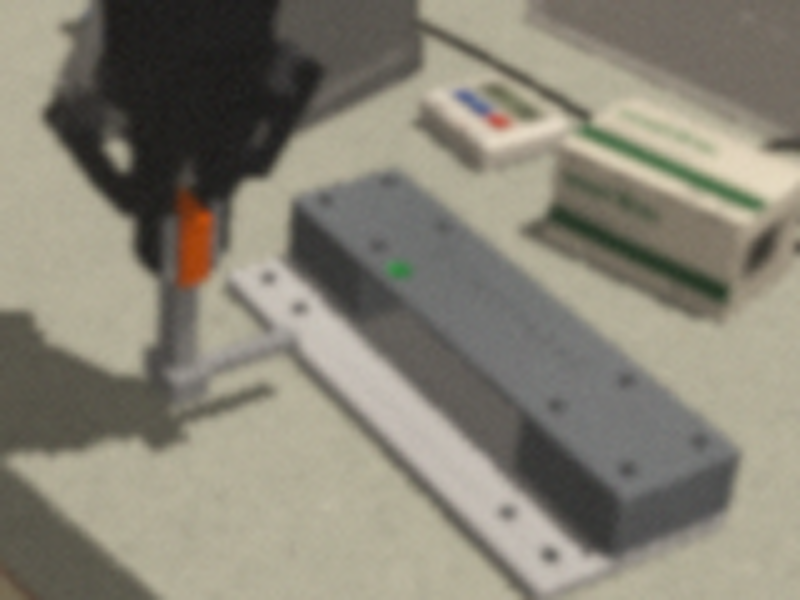

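The side view shows the key upright, with its tip at crop (295,340) against the predicted (290,342). The opening ahead of it is clear, so I insert now.

```bash
python3 -m crank '[[0,0.03,0,0],[0,0.06,0,0],[0,0.09,0,0],[0,0.12,0,0],[0,0.14,0,0]]'; python3 -c "
from h import *
where()"; python3 -m crank '[[0,0.02,0,0],[0,0.045,0,0],[0,0.07,0,0],[0,0.09,0,0],[0,0.105,0,0]]';python3 -m crank '[[0,0,0,0],[0,0,0,0],[0,0,0,0],[0,0,0,0],[0,0,0,0]]';  python3 -c "
from h import *
where();plan(tip(.031,.043,.022),RYAW)"
```

```text
clock: 6.38
position: [0.4619, -0.2126, 0.1116]
ee_rot: [0.772, 0.635, 0.0, 0.0]
ft_force: [0.4, -0.0, -0.9]
grip_width: 0.181
grasp_force: 59.3
t 6.38 tip mm [-13.36  42.42  29.23] yawerr -0.0005 Frail [ 0.35  0.06 -0.89] tilt [ 0.0005 -0.0002]
clock: 6.8
position: [0.5028, -0.2208, 0.1115]
ee_rot: [0.773, 0.635, -0.0, 0.0]
ft_force: [0.9, -0.3, -1.0]
grip_width: 0.177
grasp_force: 59.3
clock: 7.22
position: [0.5017, -0.2206, 0.1115]
ee_rot: [0.773, 0.635, 0.0, -0.0]
ft_force: [0.8, 0.5, -1.8]
grip_width: 0.179
grasp_force: 59.3
t 7.22 tip mm [27.22 42.2  29.11] yawerr -0.0012 Frail [ 0.66  0.68 -1.78] tilt [0.     0.0004]
clock 7.2167 pos [ 0.5017 -0.2206  0.1115] yaw -0.1952 F [ 0.78  0.54 -1.78]
frac [0.002  0.0095 0.0178] turn -0.0011 tilt [ 0.e+00  4.e-04 -1.e+00]
```

```bash
cat >> h.py <<'E'
def fav(n=3):
    F=[];c,s=np.cos(RYAW),np.sin(RYAW)
    for i in range(n):
        f=readout.get_obs()['ft_force'];F.append([c*f[0]+s*f[1],-s*f[0]+c*f[1],f[2]])
        if i<n-1: imaging.camera('side')
    o=readout.get_obs();p=unrail(o['position'])+[.0645,.0005,-.0824]
    m=np.mean(F,0);print('t %.2f'%o['clock'],'tip',(p*1e3).round(2),'F',m.round(2),'sd',np.std(F,0).round(2));return p,m
E
python3 -m crank '[[0,0.005,0,0],[0,0.01,0.005,0],[0,0.01,0.01,0],[0,0.01,0.015,0],[0,0.01,0.015,0]]' >/dev/null
python3 -c "
from h import *
fav(5)"
python3 -m crank '[[0,0,0.002,0],[0,0,0.004,0],[0,0,0.005,0],[0,0,0.005,0],[0,0,0.005,0]]' >/dev/null
python3 -c "
from h import *
fav(3)"
python3 -m crank '[[0,0,0.002,0],[0,0,0.004,0],[0,0,0.005,0],[0,0,0.005,0],[0,0,0.005,0]]' >/dev/null
python3 -c "
from h import *
fav(4)"
```

```text
t 7.83 tip [31.52 42.1  23.09] F [-0.01 -0.01 -1.73] sd [0.37 0.34 0.32]
t 8.35 tip [31.53 42.14 21.11] F [ 0.07 -0.11 -1.32] sd [0.19 0.1  0.21]
t 8.92 tip [31.6  42.15 19.16] F [-0.6   0.1  -0.46] sd [0.27 0.8  0.38]
```

```bash
python3 -m crank '[[0,0,0.002,0],[0,0,0.004,0],[0,0,0.005,0],[0,0,0.005,0],[0,0,0.005,0]]' >/dev/null
python3 -c "
from h import *
fav(4)"
```

```text
t 9.48 tip [31.57 42.15 17.12] F [-0.43  0.42  0.96] sd [0.66 0.37 0.45]
```

```bash
python3 -m crank '[[-0.005,0,0,0],[-0.01,0,0,0],[-0.015,0,0,0],[-0.02,0,0,0],[-0.02,0,0,0]]' >/dev/null
python3 -c "
from h import *
fav(3)"
python3 -m crank '[[-0.005,0,0,0],[-0.01,0,0,0],[-0.015,0,0,0],[-0.0175,0,0,0],[-0.0175,0,0,0]]' >/dev/null
python3 -c "
from h import *
fav(4)"
```

```text
t 10.00 tip [31.5  33.78 17.09] F [0.51 0.7  0.3 ] sd [0.54 0.64 0.15]
t 10.57 tip [31.48 26.91 17.08] F [ 0.19 -0.06  0.71] sd [0.31 0.5  0.31]
```

```bash
cat > chk.py <<'E'
from h import *
import sys
p,m=fav(2)
if m[2]<-.5: p,m=fav(3)
sys.exit(1 if m[2]<-.6 or abs(m[1])>3.5 else 0)
E
m1(){ :; }
python3 -m crank '[[-0.002,0,0,0],[-0.004,0,0,0],[-0.004,0,0,0],[-0.004,0,0,0]]' >/dev/null && python3 chk.py &&
python3 -m crank '[[-0.002,0,0,0],[-0.004,0,0,0],[-0.004,0,0,0],[-0.004,0,0,0]]' >/dev/null && python3 chk.py &&
python3 -m crank '[[-0.002,0,0,0],[-0.004,0,0,0],[-0.004,0,0,0],[-0.004,0,0,0]]' >/dev/null && python3 chk.py &&
python3 -m crank '[[-0.002,0,0,0],[-0.004,0,0,0],[-0.004,0,0,0],[-0.004,0,0,0]]' >/dev/null && python3 chk.py &&
python3 -m crank '[[-0.002,0,0,0],[-0.004,0,0,0],[-0.004,0,0,0],[-0.004,0,0,0]]' >/dev/null && python3 chk.py &&
python3 -m crank '[[-0.002,0,0,0],[-0.004,0,0,0],[-0.004,0,0,0],[-0.004,0,0,0]]' >/dev/null && python3 chk.py &&
python3 -m crank '[[-0.002,0,0,0],[-0.004,0,0,0],[-0.004,0,0,0],[-0.004,0,0,0]]' >/dev/null && python3 chk.py &&
python3 -m crank '[[-0.002,0,0,0],[-0.004,0,0,0],[-0.004,0,0,0],[-0.004,0,0,0]]' >/dev/null && python3 chk.py
```

```text
t 10.95 tip [31.52 25.61 17.07] F [0.3  1.21 0.8 ] sd [0.79 0.14 0.29]
t 11.33 tip [31.52 23.83 17.09] F [-0.19  0.98  0.57] sd [0.04 0.08 0.78]
t 11.72 tip [31.5  22.25 17.08] F [-0.27  1.01  0.66] sd [0.34 0.56 0.42]
t 12.10 tip [31.49 20.64 17.08] F [-0.26  0.73  0.81] sd [0.16 0.07 0.51]
t 12.48 tip [31.48 19.06 17.06] F [-0.03  0.48  1.13] sd [0.25 0.03 0.46]
t 12.87 tip [31.47 17.45 17.07] F [0.31 0.56 0.31] sd [0.12 0.48 0.26]
t 13.25 tip [31.48 15.85 17.07] F [0.02 0.73 1.05] sd [0.37 0.04 0.28]
t 13.63 tip [31.47 14.27 17.06] F [0.24 1.45 1.16] sd [0.31 0.09 0.41]
```

```bash

python3 -m crank '[[-0.002,0,0,0],[-0.004,0,0,0],[-0.004,0,0,0],[-0.004,0,0,0]]' >/dev/null && python3 chk.py &&
python3 -m crank '[[-0.002,0,0,0],[-0.004,0,0,0],[-0.004,0,0,0],[-0.004,0,0,0]]' >/dev/null && python3 chk.py &&
python3 -m crank '[[-0.002,0,0,0],[-0.004,0,0,0],[-0.004,0,0,0],[-0.004,0,0,0]]' >/dev/null && python3 chk.py &&
python3 -m crank '[[-0.002,0,0,0],[-0.004,0,0,0],[-0.004,0,0,0],[-0.004,0,0,0]]' >/dev/null && python3 chk.py &&
python3 -m crank '[[-0.002,0,0,0],[-0.004,0,0,0],[-0.004,0,0,0],[-0.004,0,0,0]]' >/dev/null && python3 chk.py &&
python3 -m crank '[[-0.002,0,0,0],[-0.004,0,0,0],[-0.004,0,0,0],[-0.004,0,0,0]]' >/dev/null && python3 chk.py &&
python3 -m crank '[[-0.002,0,0,0],[-0.004,0,0,0],[-0.004,0,0,0],[-0.004,0,0,0]]' >/dev/null && python3 chk.py &&
python3 -m crank '[[-0.002,0,0,0],[-0.004,0,0,0],[-0.004,0,0,0],[-0.004,0,0,0]]' >/dev/null && python3 chk.py &&
python3 -m crank '[[-0.002,0,0,0],[-0.004,0,0,0],[-0.004,0,0,0],[-0.004,0,0,0]]' >/dev/null && python3 chk.py &&
python3 -m crank '[[-0.002,0,0,0],[-0.004,0,0,0],[-0.004,0,0,0],[-0.004,0,0,0]]' >/dev/null && python3 chk.py &&
python3 -m crank '[[-0.002,0,0,0],[-0.004,0,0,0],[-0.004,0,0,0],[-0.004,0,0,0]]' >/dev/null && python3 chk.py &&
python3 -m crank '[[-0.002,0,0,0],[-0.004,0,0,0],[-0.004,0,0,0],[-0.004,0,0,0]]' >/dev/null && python3 chk.py
```

```text
t 14.02 tip [31.5  12.66 17.07] F [-0.75  0.74  0.73] sd [0.67 0.3  0.27]
t 14.40 tip [31.5  11.03 17.08] F [ 0.32  1.15 -0.06] sd [0.16 0.26 0.35]
t 14.78 tip [31.5   9.45 17.09] F [0.36 0.96 0.33] sd [0.19 0.27 0.37]
t 15.17 tip [31.47  7.85 17.08] F [-0.06  0.74  0.4 ] sd [0.8  0.29 0.56]
t 15.55 tip [31.47  6.27 17.06] F [0.25 0.82 0.49] sd [0.52 0.5  0.03]
t 15.93 tip [31.47  4.66 17.08] F [0.07 1.08 1.16] sd [0.49 0.18 0.14]
t 16.32 tip [31.46  3.03 17.07] F [0.26 1.3  0.8 ] sd [0.06 0.02 0.13]
t 16.70 tip [31.46  1.46 17.07] F [0.02 0.8  0.95] sd [0.64 0.13 0.36]
t 17.08 tip [31.46 -0.15 17.06] F [-0.18  1.01  0.52] sd [0.22 0.01 0.21]
t 17.47 tip [31.48 -1.73 17.08] F [0.34 1.12 0.89] sd [0.11 0.12 0.14]
t 17.85 tip [31.46 -3.34 17.08] F [0.46 1.23 0.46] sd [0.14 0.22 0.16]
t 18.23 tip [31.13 -5.17 16.85] F [ 0.43 -0.06 -1.95] sd [0.63 0.48 0.32]
t 18.33 tip [31.16 -5.07 16.87] F [ 0.   -0.57 -1.6 ] sd [0.78 0.24 0.59]
```

```bash

python3 -m crank '[[-0.002,0,0,0],[-0.002,0,0.002,0],[-0.002,0,0.004,0],[-0.002,0,0.005,0],[-0.002,0,0.005,0]]' >/dev/null; python3 -c "
from h import *
p,m=fav(3)
import sys;sys.exit(abs(m[1])>3 or m[2]>1)" && 
python3 -m crank '[[0,0,0.001,0],[0,0,0.002,0],[0,0,0.003,0],[0,0,0.004,0],[0,0,0.004,0]]' >/dev/null; python3 -c "
from h import *
fav(3)"
```

```text
t 18.85 tip [31.45 -5.63 15.01] F [ 0.36  0.14 -1.57] sd [0.34 0.45 0.6 ]
t 18.95 tip [31.5  -5.61 15.07] F [-0.46 -0.18 -1.46] sd [0.49 0.15 0.95]False
```

```bash

python3 -m crank '[[0,0,0.001,0],[0,0,0.002,0],[0,0,0.003,0],[0,0,0.004,0],[0,0,0.004,0]]' >/dev/null; python3 -c "
from h import *
fav(3)"
python3 -m crank '[[0,0,0.001,0],[0,0,0.002,0],[0,0,0.002,0],[0,0,0.002,0],[0,0,0.002,0]]' >/dev/null; python3 -c "
from h import *
fav(3)"
```

```text
t 19.47 tip [31.48 -5.65 13.46] F [-0.19 -0.1  -1.67] sd [0.06 0.19 0.24]
t 19.98 tip [31.47 -5.64 12.67] F [ 0.37 -0.32 -1.33] sd [0.22 0.12 0.15]
```

```bash

python3 -m crank '[[0,0,0.001,0],[0,0,0.001,0],[0,0,0.001,0],[0,0,0.001,0],[0,0,0.001,0]]' >/dev/null; python3 chk.py ||
python3 -m crank '[[0,0,0.001,0],[0,0,0.001,0],[0,0,0.001,0],[0,0,0.001,0],[0,0,0.001,0]]' >/dev/null; python3 chk.py ||
python3 -m crank '[[0,0,0.001,0],[0,0,0.001,0],[0,0,0.001,0],[0,0,0.001,0],[0,0,0.001,0]]' >/dev/null; python3 chk.py ||
python3 -m crank '[[0,0,0.001,0],[0,0,0.001,0],[0,0,0.001,0],[0,0,0.001,0],[0,0,0.001,0]]' >/dev/null; python3 chk.py
```

```text
t 20.45 tip [31.5  -5.62 12.28] F [-0.33  0.38 -1.3 ] sd [0.43 0.01 0.21]
t 20.55 tip [31.47 -5.65 12.27] F [ 0.04 -0.05 -1.12] sd [0.16 0.45 0.35]
t 21.02 tip [31.58 -5.72 12.1 ] F [-1.54  0.42  5.48] sd [0.01 0.03 0.05]
t 21.07 tip [31.57 -5.67 12.11] F [-1.9   0.81  5.98] sd [0.35 0.43 0.44]
t 21.12 tip [31.61 -5.68 12.12] F [-2.39  0.99  5.87] sd [0.14 0.25 0.56]
```

```bash

python3 -m crank '[[0,0,-0.0005,0],[0,0,-0.0005,0],[0,0,-0.0005,0]]' - 20; python3 -m crank '[[0,0,0,0],[0,0,0,0],[0,0,0,0],[0,0,0,0],[0,0,0,0]]' -0.3; python3 -m crank '[[0,0,-0.02,0],[0,0,-0.06,0],[0,0,-0.12,0],[0,0,-0.2,0],[0,0,-0.28,0]]'; python3 - <<'E'
from h import *
c=grab('wrist','w5.png');S=grab('side')
cv2.imwrite('pics/s5.png',cv2.resize(S['color'][190:310,290:450,::-1],(800,600),interpolation=cv2.INTER_CUBIC))
where()
E
```

```text
clock: 21.37
position: [0.4967, -0.2684, 0.0945]
ee_rot: [0.773, 0.635, 0.0, 0.0]
ft_force: [-1.5, 1.0, 2.9]
grip_width: 0.178
grasp_force: 59.9
clock: 21.78
position: [0.4966, -0.2683, 0.0944]
ee_rot: [0.773, 0.635, -0.0, -0.0]
ft_force: [1.0, 0.4, 0.3]
grip_width: 0.351
grasp_force: 0.0
clock: 22.2
position: [0.496, -0.2685, 0.208]
ee_rot: [0.773, 0.635, -0.0, -0.0]
ft_force: [1.6, 0.3, 0.9]
grip_width: 0.348
grasp_force: 0.0
t 22.3 tip mm [ 33.61  -6.9  129.48] yawerr -0.0017 Frail [-0.38 -0.5   0.11] tilt [ 0.0075 -0.0021]
```

View pics/s5.png

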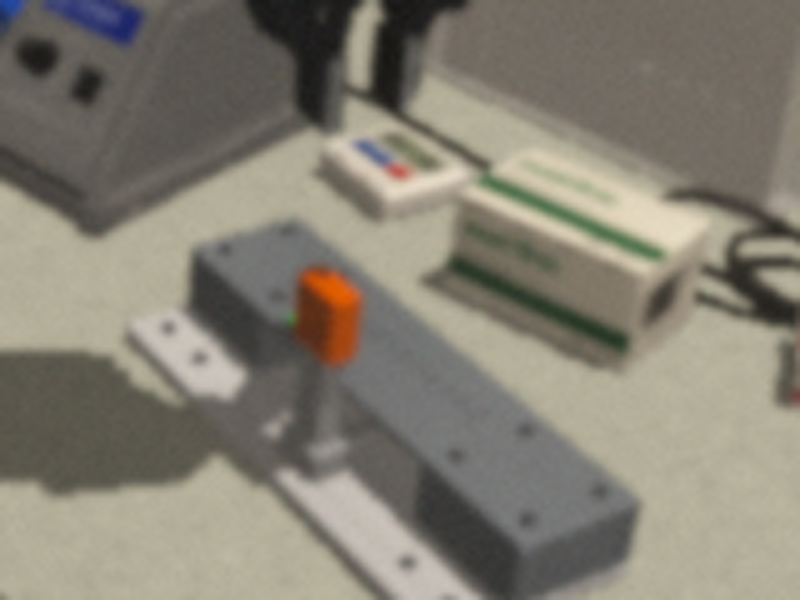

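View pics/w5.png

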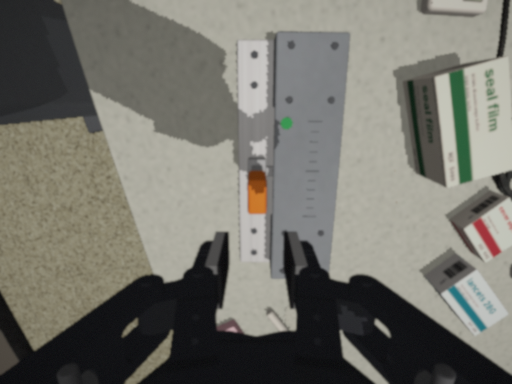

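The key stands upright on the ledge, base flat at side crop (325,455) and head at (328,315). The fingers are clear and the neighbouring things are undisturbed. I'm handing in.

```bash
python3 -c "
from workcell import manip
print(manip.hand_in())"
```

```text
the job is handed in; nothing more can be done
None
```

I handed the job in with the key upright on the front ledge, foot in the index notch at about y = -6 mm, gripper clear and bystanders undisturbed, at about 22 s; no verdict came back.

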